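# Refit the washed pocket wheel on the tablet counter

## Task

The pocket wheel and the clear cover of the tablet counter have been washed and lie on the sheet pan. Put the wheel back on the counter's splined spindle: press lightly and rock it to and fro about the spindle until the teeth mesh, never forcing it, and slide it fully home; then set the cover down on the bowl so that it sits level on the rim. Leave everything else where it is.

Things in the scene. Friction and masses are not known exactly. Their poses are not given: they have to be found in the camera images.
- counter: rotary tablet counter, white housing about 210 x 150 x 48 mm, fixed, control panel and catch tray at its front (its own -x). Origin on the worktop straight under the spindle's axis, z up. The wheel's underside stands 74 mm above this origin when resting teeth on teeth and 54 mm when home on the shoulder; the seated cover's origin stands 56 mm above it
- shoulder (a point): point on the upright spindle's axis in the counter's bowl, at its shoulder (38 mm diameter), 54 mm above the counter's origin; axes are the housing's. Above it six spline teeth, 20 mm long (outer diameter 28, root 20, each 24 degrees wide, 60 degrees apart), then a tapered nose, 20 narrowing to 12 mm diameter, ending 29 mm above this point
- spline (a point): point on the spindle's axis at the upper end of its teeth, 20 mm above the shoulder; axes are the housing's, not the teeth's. The spindle has stopped at an angle that is not reported. Its motor holds it with about 0.15 N m of drag: pressing the wheel with 5 to 10 N while turning leaves it still, hard pressing drags it along, and a meshed wheel turns it
- bowl_rim (a point): centre of the round bowl's rim, on the spindle's axis, 66 mm above the counter's origin; the bowl is 132 mm outside, 116 mm inside, its floor 18 mm below the rim
- wheel: pocket wheel, lying underside down on the pan: white disc, 104 mm diameter, 10 mm thick, 12 pockets round its edge; grey hub in the middle, 46 mm diameter with two flats 38 mm apart facing its own +y and -y, hub top 40 mm above the underside. About 0.13 kg. Origin at the centre of the underside, z up
- bore (a point): centre of the mouth of the hub's bore, at the wheel's origin, axes as the wheel's. The bore opens downward, is 34 mm deep and has six teeth (inner diameter 22.4, root 30.4, each 28 degrees wide); a tooth gap lies on +x and every 60 degrees from it. On the spindle it has 4 degrees of play either way and 1.2 mm radially
- cover: clear round plastic cover, lying lower edge down on the pan, 146 mm diameter, 0.12 kg. Origin at the centre of the lower edge, z up. Its skirt (inner diameter 137, flared to 142 at the edge) goes outside the bowl's rim; a ledge 10 mm above the edge rests on the rim. Inside 42 mm high: it clears the hub of the wheel by 4 mm, only when the wheel is home
- knob (a point): centre of the top of the cover's black cylindrical knob, 74 mm above the cover's lower edge; the knob is 26 mm in diameter and 28 mm tall
- pan: stainless sheet pan, 378 x 225 mm, rim 22 mm high, fixed on the worktop, long side along its own x. Origin at the centre of the underside; its flat floor is 2 mm above the worktop
- cap_a: white vial cap, 37 mm diameter, 11 mm high, in a corner of the pan (bystander); origin at the centre of its underside
- cap_b: white vial cap, 37 mm diameter, 11 mm high, in the opposite corner of the pan (bystander); origin at the centre of its underside
- vial_a: amber vial with tablets, 35 mm diameter, 82 mm high, at the back (bystander); origin at the centre of its underside
- vial_b: amber vial with tablets, 35 mm diameter, 82 mm high, at the front right (bystander); origin at the centre of its underside
- bottle: white pill bottle, 48 mm diameter, 88 mm high, at the back (bystander); origin at the centre of its underside
Not all that is in view belongs to the job. Leave any red look-alike of the wheel alone.

How it is judged:
By the outcome, as a careful person would: the job done as asked, in the order asked, and still so for the second after the job is handed in, with the robot touching nothing.
It also fails if it takes over 69 s, if anything falls off the work surface, if the arm or the gripper's body presses on something with over 40 N, if the wrist force passes 120 N, or if a joint passes its speed limit or range.

## Robot

A 6-joint arm with a two-finger parallel gripper is mounted at the origin on a cart in front of the work surface, level with it; the furniture and walls round the work are solid. World frame = base frame: x ahead of the robot, y to its left, z up, the work surface at z = 0. Lengths are in m, angles in rad, forces in N, time in s.
With the tool pointing down it reaches from about 0.35 to 0.975 m from the base axis. Payload 4.9 kg.
Tool frame: the origin (TCP) lies midway between the tips of the shut fingers; the grasp point (between the pads) lies 19 mm behind it; z points along the fingers, y is the line along which they close (so a half turn about z gives the same grasp; the last joint's range is limited). The gripper opens to 85 mm and grips with 20 to 120 N. Pads are 22 mm wide; open, the fingers measure 114 mm over their backs; the gripper's body (76 mm by 85 mm) begins 54 mm behind the grasp point. The pads swing forward as they close: fully open they stand 13 mm farther back than shut.
Start: joints at [1.062, 0.053, 1.613, -0, 1.476, -0.119], TCP at [0.237, 0.578, 0.206] pointing down, gripper open.
Joint ranges: [-3.01, 3.01], [-1.01, 2.22], [0.06, 2.58], [-1.02, 4.17], [0.09, 2.62], [-3.14, 3.14]. Speed limits (rad/s): [2.57, 2.57, 3.14, 3.14, 3.14, 3.14].

## Interface

Orientations are given as a rotation vector (axis times angle).
In Python, from station import ctrl gives the robot as it stands.
- The arm moves only by the shell command python3 -m handwheel 'ROWS' [FORCE]. ROWS is JSON, a list of rows, each an object with "gripper": the gripper command: -1 is fully open, 1 is shut, values between are in proportion; "offset": the shift along the tool's x, y, z in mm, a list of three; "rotation": the turn, a rotation vector about the tool's x, y, z in rad, a list of three. A call has exactly 8 rows; each row is the pose to reach, as a shift and turn from the pose commanded when the call began, along the tool's axes at that moment; what a row does not reach only later rows make up. A row lasts 1/8 s, in which the tool goes at most 62.5 mm and 10.7 degrees, less where a joint would pass 70% of its speed; a pose out of reach is approached as far as the arm can. A call with a gripper value outside its range is refused whole. The fingers move at their own pace and stop on an object; FORCE is the grip in N (left out, the last holds). Time passes only in rows, so rows that repeat a pose let the fingers close, or fill a call up. It gives the time, the measured TCP pose, the force, the opening and the grip force at its end, in the units of the state.
- ctrl.get_obs(): the state, without advancing time (a new reading comes with each control period).
- ctrl.get_image(name): name is "scene" or "side" or "wrist"; returns a dict with "image" (400x640x3 uint8, red, green, blue), "fovy" (degrees; the focal length in pixels is half the picture's height over the tangent of half this angle, whatever the lens; pixels are square), "cx", "cy" (the principal point, pixels), "k1" (the pictures are not rectified: a ray, as slopes to the right and down, at radius r is drawn at 1 + k1 r^2 times it, then the intrinsics apply), "xyz" and "attitude" of the camera in the world. Camera axes: x right, y up, looking along -z (the intrinsics and any distortion apply to the point x, -y, -z); pixel columns grow to the right and rows downward; lengths in m; the calibration is good to about 2 mm. A picture is of the moment at which its call begins. There is no depth.
- ctrl.finish_job(): hands the job in; it is judged then, once.
The state is a dict: "t": time; "q": joint angles; "dq": joint speeds; "effort": joint torques, N m; "tool_pos": TCP position; "tool_rot": TCP orientation; "contact_force": force on the tool from outside, world axes, zero at the start; "wrist_torque": the same for the moment, N m; "opening": finger opening in m; "grip_force": force on a finger pad.
Only numpy, scipy, OpenCV 4.12 (cv2) and the standard library are available. Lean on these libraries where they do the work, as an engineer would, in place of code of your own. Each camera call takes 0.05 s, during which the arm holds its last target. There are 200 camera calls.

## Working session

There is one attempt and no reset: what is moved stays moved. The work goes in short steps, Python scripts to look and compute and a shell command to move; the robot and the scene stay as the last step left them, time stands still between calls to the robot, and variables do not carry over. Pictures are saved under pics/ and viewed, at most 10 in all, crops included, and the job is handed in when it is done.

```bash
mkdir -p pics; ls
cat > h.py <<'E'
import numpy as np, cv2
from scipy.spatial.transform import Rotation as R
from station import ctrl
def grab(n,f):
    d=ctrl.get_image(n); cv2.imwrite(f'pics/{f}.png',d['image'][:,:,::-1]); 
    import pickle; pickle.dump(d,open(f'pics/{f}.pkl','wb')); return d
def load(f):
    import pickle; return pickle.load(open(f'pics/{f}.pkl','rb'))
def att(d):
    a=np.array(d['attitude'],float)
    return a if a.shape==(3,3) else (R.from_rotvec(a).as_matrix() if a.size==3 else R.from_quat(a).as_matrix())
def K(d):
    f=200/np.tan(np.radians(d['fovy'])/2); return np.array([[f,0,d['cx']],[0,f,d['cy']],[0,0,1.]])
def ray(d,uv):
    p=cv2.undistortPoints(np.array(uv,float).reshape(-1,1,2),K(d),np.array([d['k1'],0,0,0.])).reshape(-1,2)
    v=np.c_[p[:,0],-p[:,1],-np.ones(len(p))]@att(d).T
    return np.array(d['xyz']),v
def plane(d,uv,z):
    o,v=ray(d,uv); return o+v*((z-o[2])/v[:,2])[:,None]
def proj(d,P):
    c=(np.atleast_2d(P)-d['xyz'])@att(d); s=np.c_[c[:,0],-c[:,1],-c[:,2]]
    return cv2.projectPoints(s,np.zeros(3),np.zeros(3),K(d),np.array([d['k1'],0,0,0.]))[0].reshape(-1,2)
E
python3 - <<'E'
from h import *
for n in('scene','side','wrist'):
    d=grab(n,n+'0'); print(n,{k:np.round(v,3).tolist() for k,v in d.items() if k!='image'})
print(ctrl.get_obs())
E
```

```text
pics
scene {'fovy': 49.611, 'cx': 321.471, 'cy': 207.767, 'k1': 0.019, 'xyz': [0.1, 0.972, 1.123], 'attitude': [0.231, -0.97, -2.522]}
side {'fovy': 42.991, 'cx': 321.099, 'cy': 201.781, 'k1': -0.105, 'xyz': [0.216, 1.104, 0.947], 'attitude': [0.155, -1.205, -2.606]}
wrist {'fovy': 71.625, 'cx': 319.135, 'cy': 196.461, 'k1': -0.042, 'xyz': [0.176, 0.602, 0.373], 'attitude': [-0.233, -0.153, 1.174]}
{'t': 0.15, 'q': array([ 1.06200657e+00,  5.32122192e-02,  1.61400812e+00, -3.41832475e-05,
        1.47599057e+00, -1.19016395e-01]), 'dq': array([-0.00140933, -0.00145356, -0.00369088,  0.00172626, -0.00058233,
       -0.00039013]), 'effort': array([ 6.93567290e-04, -3.94242454e+01, -3.70722270e+01, -6.97452037e-05,
        4.68146798e-03, -1.62168698e-05]), 'tool_pos': array([0.2372412 , 0.57764042, 0.20462349]), 'tool_rot': array([-6.08290553e-01, -3.08166272e+00,  2.43388193e-03]), 'contact_force': array([-0.07308812,  1.07014887, -0.22373928]), 'wrist_torque': array([-0.05733608,  0.0231416 , -0.01191209]), 'grip_force': 0.0, 'opening': 0.0852595894324697}
```

View pics/scene0.png

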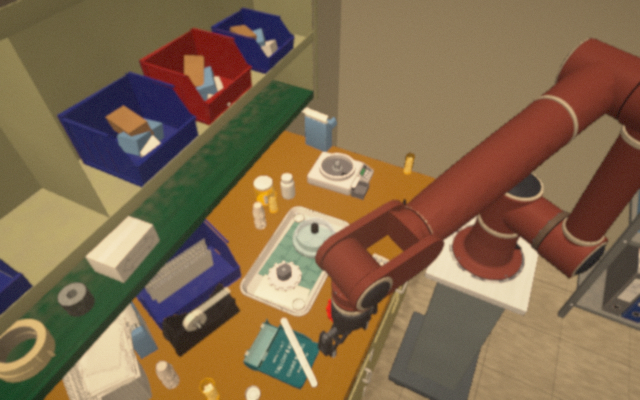

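View pics/side0.png

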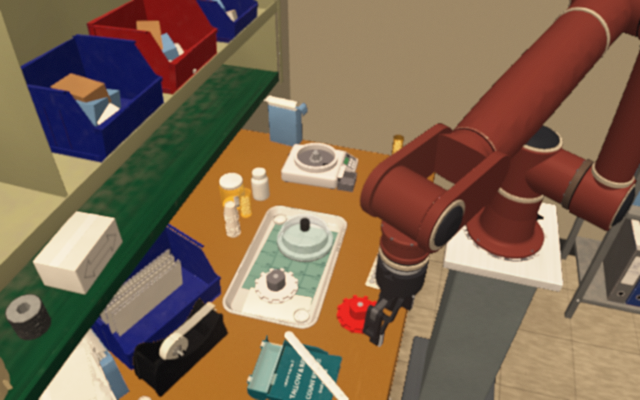

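Scene view: the wheel hub is at (284,270), the cover's knob at (314,227) and the bowl at (337,165). In the side view they are at (275,275), (305,222) and (317,155). The red look-alike is at (355,315) in side. The green shelf edge lies behind the work.

Run:
```python
from h import *
s,d=load('scene0'),load('side0')
def tri(a,b):
    o1,v1=ray(s,[a]);o2,v2=ray(d,[b]);A=np.c_[v1[0],-v2[0]];t=np.linalg.lstsq(A,o2-o1,rcond=None)[0]
    return ((o1+v1[0]*t[0]+o2+v2[0]*t[1])/2).round(3)
for n,a,b,z in(('hub',(284,267),(275,271),.042),('knob',(314,225),(305,220),.076),('spindle top',(338,157),(318,147),.083),('rim',(337,165),(317,155),.066)):
    print(n,plane(s,[a],z).round(3),plane(d,[b],z).round(3),tri(a,b))
print('pan corners',plane(d,[(279,207),(348,214),(226,312),(302,325)],.02).round(3))
print('housing',plane(d,[(293,143),(357,156),(281,166),(343,186)],.048).round(3))
ob=ctrl.get_obs();print(R.from_rotvec(ob['tool_rot']).as_matrix().round(3))
```

```text
hub [[0.531 0.362 0.042]] [[0.537 0.358 0.042]] [0.531 0.366 0.05 ]
knob [[0.512 0.202 0.076]] [[0.513 0.201 0.076]] [0.512 0.203 0.077]
spindle top [[ 0.577 -0.116  0.083]] [[ 0.572 -0.112  0.083]] [ 0.576 -0.117  0.081]
rim [[ 0.57  -0.093  0.066]] [[ 0.57  -0.094  0.066]] [ 0.569 -0.09   0.069]
pan corners [[0.617 0.114 0.02 ]
 [0.427 0.085 0.02 ]
 [0.608 0.488 0.02 ]
 [0.434 0.471 0.02 ]]
housing [[ 0.668 -0.159  0.048]
 [ 0.459 -0.151  0.048]
 [ 0.663 -0.032  0.048]
 [ 0.463  0.005  0.048]]
[[-0.925  0.38  -0.001]
 [ 0.38   0.925 -0.001]
 [ 0.    -0.002 -1.   ]]
```

View pics/wrist0.png

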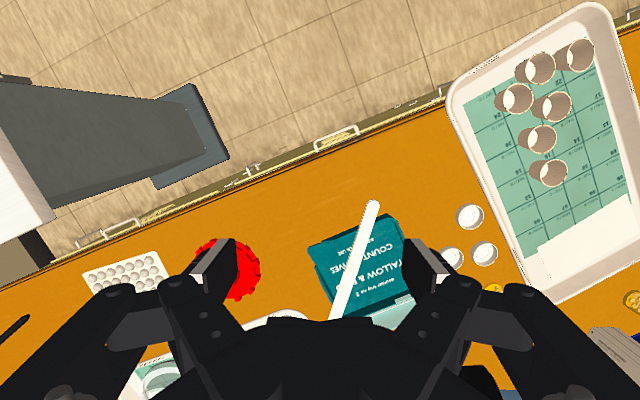

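The wrist view shows the camera on the tool's +x side, with the fingers at the bottom of the image. The red look-alike is at (240,270) and the pan's corner is just visible at (270,320). I'll work out a viewing pose for the wheel.

```bash
cat >> h.py <<'E'
def mv(target,yawx,z):
    """offset mm & rot for tool at target xy,z, tool x heading yawx deg (world), tool down"""
    ob=ctrl.get_obs(); M=R.from_rotvec(ob['tool_rot']).as_matrix(); p=np.array(ob['tool_pos'])
    y=np.radians(yawx); X=np.array([np.cos(y),np.sin(y),0]);Z=np.array([0,0,-1.]);T=np.c_[X,np.cross(Z,X),Z]
    print('offset',(M.T@(np.r_[target,z]-p)*1000).round(1),'rot',R.from_matrix(M.T@T).as_rotvec().round(4),'cur yawx',np.degrees(np.arctan2(M[1,0],M[0,0])).round(2),'p',p.round(4))
E
python3 - <<'E'
from h import *
d=load('wrist0');ob=ctrl.get_obs();M=R.from_rotvec(ob['tool_rot']).as_matrix();p=ob['tool_pos']
C=M.T@att(d);c=M.T@(d['xyz']-p);print('cam in tool',C.round(3).tolist(),c.round(4))
for uv in((320,100),(320,200),(320,280)):
    o,v=ray(d,[uv]); v=M.T@v[0]; print(uv,(c+v*((.2-.04)-c[2])/v[2]).round(3))
mv((.532,.215),90,.25)
E
```

```text
cam in tool [[-0.0, 0.966, 0.26], [1.0, 0.0, 0.001], [0.001, 0.26, -0.966]] [ 0.0657 -0.0011 -0.1687]
(320, 100) [ 0.09 -0.    0.16]
(320, 200) [-0.027 -0.     0.16 ]
(320, 280) [-0.139 -0.     0.16 ]
offset [-410.4 -223.5  -45.1] rot [-1.500e-03  8.000e-04  1.181e+00] cur yawx 157.67 p [0.2372 0.5776 0.2046]
```

```bash
python3 -m handwheel '[{"gripper":-1,"offset":[-50,-18,-45],"rotation":[0,0,0.16]},{"gripper":-1,"offset":[-100,-36,-45],"rotation":[0,0,0.33]},{"gripper":-1,"offset":[-155,-55,-45],"rotation":[0,0,0.5]},{"gripper":-1,"offset":[-210,-75,-45],"rotation":[0,0,0.67]},{"gripper":-1,"offset":[-265,-95,-45],"rotation":[0,0,0.84]},{"gripper":-1,"offset":[-320,-114,-45],"rotation":[0,0,1.01]},{"gripper":-1,"offset":[-374,-133,-45],"rotation":[0,0,1.181]},{"gripper":-1,"offset":[-374,-133,-45],"rotation":[0,0,1.181]}]' 40
python3 - <<'E'
from h import *
grab('wrist','w1'); s=grab('scene','s1')
E
```

```text
t: 1.15
tool_pos: [0.535, 0.3101, 0.2498]
tool_rot: [2.227, 2.215, -0.002]
contact_force: [-0.3, 0.9, -0.5]
opening: 0.0854
grip_force: 0.0
```

View pics/w1.png

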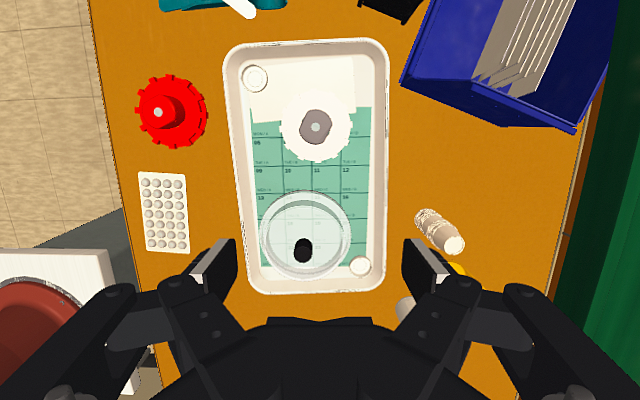

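The wheel hub is at (316,127), the cover's knob at about (303,250), and the red look-alike at (172,112). I'll measure the hub outline and view an enlarged crop.

Run:
```python
from h import *
d=load('w1');im=d['image'];hsv=cv2.cvtColor(im,cv2.COLOR_RGB2HSV)
c=im[75:180,265:370];cv2.imwrite('pics/c1.png',cv2.resize(c,None,fx=5,fy=5,interpolation=cv2.INTER_CUBIC)[:,:,::-1])
print(im[127,290:345:3].tolist()); 
m=((hsv[...,2]<170)&(hsv[...,1]<60)).astype(np.uint8);w=np.zeros_like(m);w[100:155,290:345]=1;m*=w
m=cv2.morphologyEx(m,cv2.MORPH_OPEN,np.ones((3,3)));n,l,st,ce=cv2.connectedComponentsWithStats(m);k=1+st[1:,4].argmax();print(st[k],ce[k])
ct=max(cv2.findContours((l==k).astype(np.uint8),0,1)[0],key=cv2.contourArea).reshape(-1,2)
P=plane(d,ct,.042)[:,:2];print(P.mean(0),P.min(0),P.max(0))
for a in range(0,180,10):
    u=[np.cos(np.radians(a)),np.sin(np.radians(a))];q=P@u;print(a,round((q.max()-q.min())*1000,1),end='; ')
```

```text
[[253, 248, 238], [253, 248, 237], [253, 248, 238], [246, 227, 201], [158, 142, 136], [158, 142, 136], [159, 142, 137], [202, 200, 188], [211, 218, 204], [205, 213, 201], [164, 144, 136], [159, 142, 136], [162, 144, 137], [147, 131, 126], [255, 255, 249], [253, 249, 239], [253, 249, 238], [253, 249, 238], [253, 248, 238]]
[299 110  33  34 770] [315.03246753 126.43636364]
[0.52934734 0.36840374] [0.50788177 0.34705069] [0.5502853  0.38963184]
0 42.4; 10 43.7; 20 43.8; 30 43.8; 40 43.8; 50 44.0; 60 44.3; 70 44.2; 80 43.9; 90 42.6; 100 43.9; 110 44.1; 120 43.7; 130 42.3; 140 40.0; 150 38.7; 160 38.8; 170 41.0;
```

View pics/c1.png

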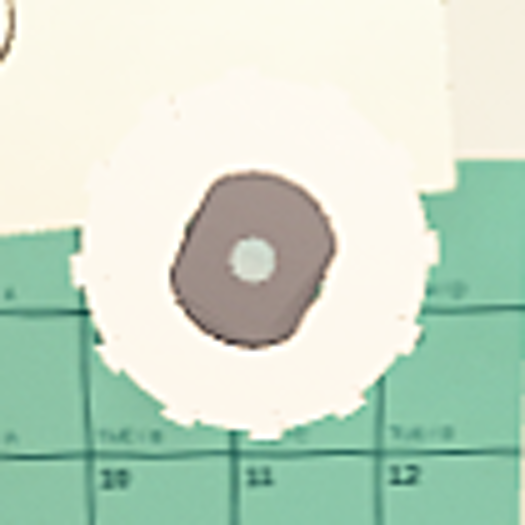

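The flats' normal is at about 154° in world, so tool y goes to about −26°. I'll refine the angle and get the move.

Run:
```python
from h import *
d=load('w1');im=d['image'];hsv=cv2.cvtColor(im,cv2.COLOR_RGB2HSV)
m=((hsv[...,2]<190)&(hsv[...,1]<60)).astype(np.uint8);w=np.zeros_like(m);w[100:155,290:345]=1;m*=w
ct=max(cv2.findContours(m,0,1)[0],key=cv2.contourArea).reshape(-1,2)
P=plane(d,ct,.042)[:,:2]
best=[]
for a in np.arange(130,180,1):
    u=[np.cos(np.radians(a)),np.sin(np.radians(a))];q=P@u;best.append((q.max()-q.min(),a))
print(sorted(best)[:12]); r=cv2.minAreaRect((P*1000).astype(np.float32));print(r)
# knob/cover, top & ring
m=(hsv[...,2]<60).astype(np.uint8);w=np.zeros_like(m);w[225:275,285:320]=1;m*=w
print('knob px',cv2.boundingRect(m)); print('cover outline', plane(d,[(258,238),(351,238),(305,190),(305,282)],.02).round(3))
mv((.5293,.3684),64,.10)
```

```text
[(np.float64(0.03858738389887251), np.int64(158)), (np.float64(0.038608698984288536), np.int64(157)), (np.float64(0.03866288318636546), np.int64(156)), (np.float64(0.03870263685913872), np.int64(159)), (np.float64(0.038705290299688), np.int64(155)), (np.float64(0.03873590740663868), np.int64(154)), (np.float64(0.03875472518095008), np.int64(153)), (np.float64(0.03876173789054599), np.int64(152)), (np.float64(0.038792690864765667), np.int64(151)), (np.float64(0.038826336370369086), np.int64(150)), (np.float64(0.0388481549977949), np.int64(149)), (np.float64(0.03885814010087785), np.int64(148))]
((529.4111328125, 368.3201904296875), (44.191688537597656, 38.55905532836914), 67.76870727539062)
knob px (294, 238, 18, 24)
cover outline [[0.438 0.2   0.02 ]
 [0.583 0.2   0.02 ]
 [0.513 0.277 0.02 ]
 [0.51  0.122 0.02 ]]
offset [ 55.8  -3.3 150. ] rot [-1.300e-03  3.000e-04  4.535e-01] cur yawx 89.98 p [0.5328 0.3126 0.25  ]
```

```bash
python3 -m handwheel '[{"gripper":-1,"offset":[20,-1,30],"rotation":[0,0,0.15]},{"gripper":-1,"offset":[40,-2,60],"rotation":[0,0,0.3]},{"gripper":-1,"offset":[56,-3,90],"rotation":[0,0,0.44]},{"gripper":-1,"offset":[56,-3,130],"rotation":[0,0,0.44]},{"gripper":-1,"offset":[56,-3,165],"rotation":[0,0,0.44]},{"gripper":-1,"offset":[56,-3,175],"rotation":[0,0,0.44]},{"gripper":-1,"offset":[56,-3,175],"rotation":[0,0,0.44]},{"gripper":-1,"offset":[56,-3,175],"rotation":[0,0,0.44]}]' 40
python3 - <<'E'
from h import *
d=grab('wrist','w2');ob=ctrl.get_obs();M=R.from_rotvec(ob['tool_rot']).as_matrix();p=ob['tool_pos']
print('expected hub px',proj(d,[(.5293,.3684,.042)]),'tcp-axis at hub top',proj(d,[(p[0],p[1],.042)]))
mv((.5293,.3684),65,.016)
E
```

```text
t: 2.25
tool_pos: [0.531, 0.3699, 0.078]
tool_rot: [2.652, 1.684, 0.006]
contact_force: [0.5, 0.4, 0.2]
opening: 0.0855
grip_force: 0.0
expected hub px [[317.76319915 210.99697878]] tcp-axis at hub top [[319.03940104 208.43944125]]
offset [-2.3 -1.1 62.1] rot [ 0.0022 -0.0031 -0.0033] cur yawx 64.81 p [0.5311 0.3699 0.0781]
```

View pics/w2.png

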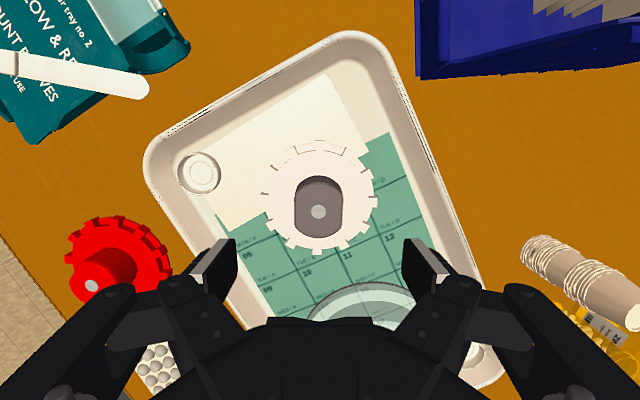

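The hub's centre dot is at (318,211), exactly as predicted, and the flats are vertical in the image, so the alignment is good. Descend and grip.

```bash
python3 -m handwheel '[{"gripper":-1,"offset":[-2,-1,25],"rotation":[0,0,0]},{"gripper":-1,"offset":[-2,-1,45],"rotation":[0,0,0]},{"gripper":-1,"offset":[-2,-1,60],"rotation":[0,0,0]},{"gripper":-1,"offset":[-2,-1,62],"rotation":[0,0,0]},{"gripper":1,"offset":[-2,-1,62],"rotation":[0,0,0]},{"gripper":1,"offset":[-2,-1,62],"rotation":[0,0,0]},{"gripper":1,"offset":[-2,-1,62],"rotation":[0,0,0]},{"gripper":1,"offset":[-2,-1,62],"rotation":[0,0,0]}]' 40
python3 -m handwheel '[{"gripper":1,"offset":[0,0,0],"rotation":[0,0,0]},{"gripper":1,"offset":[0,0,0],"rotation":[0,0,0]},{"gripper":1,"offset":[0,0,-20],"rotation":[0,0,0]},{"gripper":1,"offset":[0,0,-50],"rotation":[0,0,0]},{"gripper":1,"offset":[0,0,-90],"rotation":[0,0,0]},{"gripper":1,"offset":[0,0,-130],"rotation":[0,0,0]},{"gripper":1,"offset":[0,0,-165],"rotation":[0,0,0]},{"gripper":1,"offset":[0,0,-165],"rotation":[0,0,0]}]' 40
python3 - <<'E'
from h import *
for n in('wrist','scene'): grab(n,n+'3')
mv((.57,-.11),65,.18)
E
```

```text
t: 3.3
tool_pos: [0.5294, 0.3687, 0.0163]
tool_rot: [-2.652, -1.682, -0.005]
contact_force: [-1.6, 0.5, 6.2]
opening: 0.0124
grip_force: 2.9
t: 4.3
tool_pos: [0.5304, 0.3687, 0.1845]
tool_rot: [2.652, 1.683, 0.014]
contact_force: [-0.4, 0.5, 1.4]
opening: -0.0003
grip_force: 0.0
offset [-414.2  241.3   -1. ] rot [ 0.0005 -0.0006 -0.0037] cur yawx 64.79 p [0.5281 0.3675 0.1791]
```

View pics/wrist3.png

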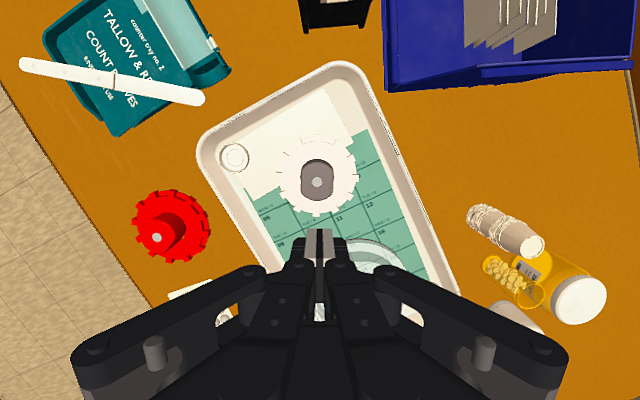

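The wheel is still in the pan with its hub at (317,182), so the grasp missed. The shut fingertips show at about (319,232). I'll check the TCP's projection against that.

Run:
```python
from h import *
d=load('wrist3');ob=ctrl.get_obs();M=R.from_rotvec(ob['tool_rot']).as_matrix();p=np.array(ob['tool_pos'])
print('tcp px',proj(d,[p,p-M[:,2]*.019]),'cam in tool',(M.T@(d['xyz']-p)).round(4))
print('hub now',plane(d,[(317,182)],.042),'if z .052',plane(d,[(317,182)],.05))
im=d['image'];print('tip colors',[im[r,319].tolist() for r in range(222,264,6)])
s=load('scene3');s0=load('s1')
o1,v1=ray(d,[(319,230)]);print('ray tip at tool x=0: ', )
v=M.T@v1[0];c=M.T@(o1-p);t=-c[0]/v[0];print((c+t*v).round(4))
for k in('scene3','s1'):
    d2=load(k);print(proj(d2,[(.5293,.3684,.042)]))
c=np.hstack([load(k)['image'][225:315,235:345] for k in('scene0','scene3')]);cv2.imwrite('pics/c3.png',cv2.resize(c,None,fx=3.5,fy=3.5,interpolation=cv2.INTER_CUBIC)[:,:,::-1])
```

```text
tcp px [[316.50689556 225.16987875]
 [316.32953883 236.34516583]] cam in tool [ 0.0661  0.0012 -0.1746]
hub now [[0.52839086 0.36836525 0.042     ]] if z .052 [[0.52913025 0.36986269 0.05      ]]
tip colors [[57, 112, 96], [103, 148, 122], [23, 22, 21], [24, 22, 23], [23, 23, 22], [22, 22, 22], [36, 34, 34]]
ray tip at tool x=0: 
[ 0.      0.0016 -0.0087]
[[283.57823544 268.72175445]]
[[283.57823544 268.72175445]]
```

View pics/c3.png

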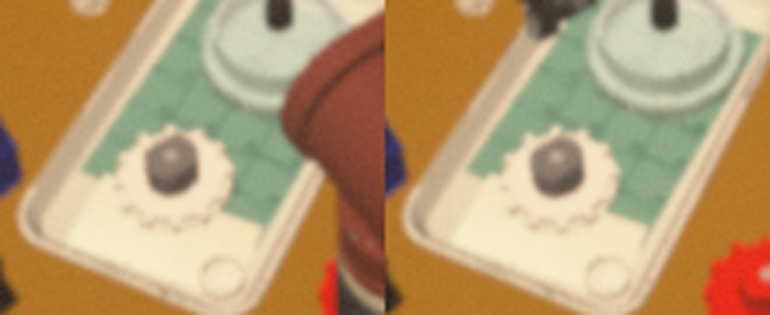

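```bash
python3 - <<'E'
from h import *
mv((.5288,.3684),65,.007)
s=load('scene3');p=ctrl.get_obs()['tool_pos'];print(p,proj(s,[p]))
im=s['image'];print([int(im[r,int(proj(s,[p])[0,0])].sum()) for r in range(215,250,2)])
E
python3 -m handwheel '[{"gripper":-1,"offset":[0,-1,20],"rotation":[0,0,0]},{"gripper":-1,"offset":[0,-1,40],"rotation":[0,0,0]},{"gripper":-1,"offset":[0,-1,70],"rotation":[0,0,0]},{"gripper":-1,"offset":[0,-1,110],"rotation":[0,0,0]},{"gripper":-1,"offset":[0,-1,140],"rotation":[0,0,0]},{"gripper":-1,"offset":[0,-1,160],"rotation":[0,0,0]},{"gripper":-1,"offset":[0,-1,168],"rotation":[0,0,0]},{"gripper":-1,"offset":[0,-1,168],"rotation":[0,0,0]}]' 40
python3 - <<'E'
from h import *
for n in('wrist','scene','side'): grab(n,n+'4')
a=load('wrist4')['image'][100:300,150:490];b=load('side4')['image'][200:340,210:400]
b=cv2.resize(b,None,fx=2,fy=2);c=load('scene4')['image'][215:315,235:345];c=cv2.resize(c,None,fx=2.4,fy=2.4)
W=np.zeros((600,800,3),np.uint8);W[:300,:510]=cv2.resize(a,(510,300));W[310:590,:380]=b;W[310:550,400:664]=c
cv2.imwrite('pics/m4.png',W[:,:,::-1]);print(ctrl.get_obs()['tool_pos'])
E
```

```text
offset [1.000e+00 1.000e-01 1.721e+02] rot [ 0.0005 -0.0006 -0.0037] cur yawx 64.79 p [0.5281 0.3675 0.1791]
[0.5281329  0.36750054 0.17914462] [[280.77913435 240.40191123]]
[168, 156, 162, 154, 170, 184, 174, 171, 172, 173, 297, 562, 613, 537, 440, 420, 442, 443]
t: 5.4
tool_pos: [0.5271, 0.3679, 0.0102]
tool_rot: [-2.653, -1.683, 0.001]
contact_force: [0.1, 0.2, 1.0]
opening: 0.0854
grip_force: 0.0
[0.52836865 0.36860877 0.01226949]
```

View pics/m4.png

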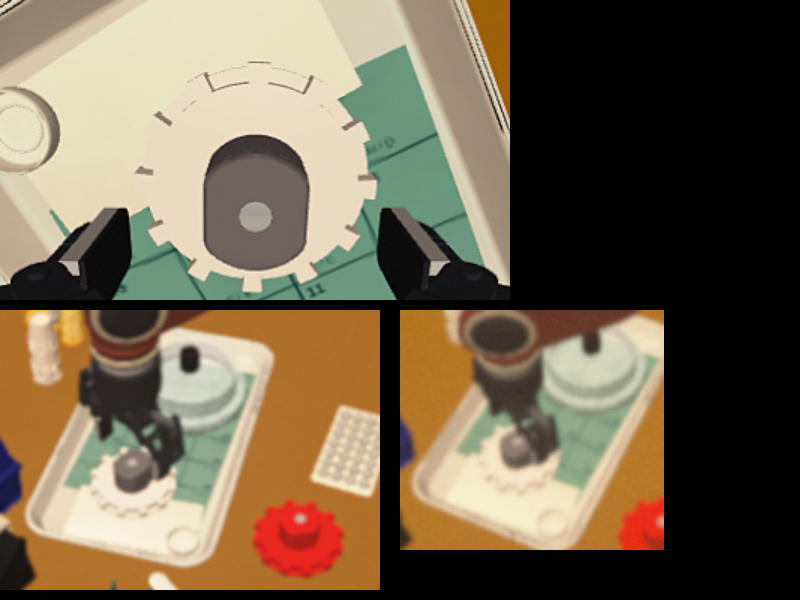

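In the montage, the wrist view has the hub top at about (321,243) px with a pad on each side. In the side view the right fingertip is at about (292,281) px and the left at about (258,263) px, and the fingers look high or set back against the hub. I'll compare that with the expected tip positions.

Run:
```python
from h import *
ob=ctrl.get_obs();M=R.from_rotvec(ob['tool_rot']).as_matrix();p=np.array(ob['tool_pos'])
d=load('side4');w=load('wrist4')
for s in(-1,1):
  for x in(-.011,0,.011):
    q=p+M@[x,s*.0427,-.013];print(s,x,q.round(3),'side',proj(d,[q]).round(1),'wrist',proj(w,[q]).round(1))
print('hub top side',proj(d,[(.5288,.3684,.042)]),'hubtop wrist',proj(w,[(.5288,.3684,.042)]), 'tcpaxis',proj(w,[(p[0],p[1],.042)]))
```

```text
-1 -0.011 [0.485 0.377 0.025] side [[293.5 286.7]] wrist [[250. 249.]]
-1 0 [0.49  0.387 0.025] side [[290.2 289.3]] wrist [[248.8 232.3]]
-1 0.011 [0.494 0.397 0.025] side [[286.9 292.1]] wrist [[247.5 214.9]]
1 -0.011 [0.562 0.34  0.025] side [[268.1 268.3]] wrist [[390.2 249.2]]
1 0 [0.567 0.35  0.025] side [[264.9 270.7]] wrist [[391.5 232.4]]
1 0.011 [0.572 0.36  0.025] side [[261.5 273.3]] wrist [[392.9 215. ]]
hub top side [[276.84277582 275.11075599]] hubtop wrist [[321.06691279 244.43669678]] tcpaxis [[320.17686968 244.42757809]]
```

Run:
```python
from h import *
C=np.array([[0,.966,.26],[1,0,.001],[0,.26,-.966]]);c=np.array([.0657,-.001,-.172])
def at(k,uv,x):
    d=load(k);p=cv2.undistortPoints(np.array([[uv]],float),K(d),np.array([d['k1'],0,0,0.]))[0,0]
    v=C@[p[0],-p[1],-1];t=(x-c[0])/v[0];return (c+t*v).round(4)
print('shut +x corner',at('wrist3',(319,229),.011)); 
for uv,x in(((237,239),.011),((402,239),.011),((237,277),-.011),((402,275),-.011)):print('open',uv,at('wrist4',uv,x))
```

```text
shut +x corner [ 0.011  -0.0012 -0.035 ]
open (237, 239) [ 0.011  -0.041  -0.0482]
open (402, 239) [ 0.011   0.039  -0.0482]
open (237, 277) [-0.011  -0.0433 -0.0462]
open (402, 275) [-0.011   0.042  -0.0443]
```

Both views agree: the fingertips are about 35 mm (shut) to 47 mm (open) behind the reported TCP, so the first grasp closed just above the hub. I'll go down in a cautious step and check the force.

```bash
python3 -m handwheel '[{"gripper":-1,"offset":[0,0,4],"rotation":[0,0,0]},{"gripper":-1,"offset":[0,0,8],"rotation":[0,0,0]},{"gripper":-1,"offset":[0,0,12],"rotation":[0,0,0]},{"gripper":-1,"offset":[0,0,15],"rotation":[0,0,0]},{"gripper":-1,"offset":[0,0,15],"rotation":[0,0,0]},{"gripper":-1,"offset":[0,0,15],"rotation":[0,0,0]},{"gripper":-1,"offset":[0,0,15],"rotation":[0,0,0]},{"gripper":-1,"offset":[0,0,15],"rotation":[0,0,0]}]' 40
```

```text
t: 6.55
tool_pos: [0.5273, 0.3681, -0.0042]
tool_rot: [2.653, 1.683, 0.0]
contact_force: [0.4, -0.8, -0.1]
opening: 0.0853
grip_force: 0.0
```

```bash
python3 -m handwheel '[{"gripper":-1,"offset":[1,0,7],"rotation":[0,0,0]},{"gripper":-1,"offset":[1,0,14],"rotation":[0,0,0]},{"gripper":-1,"offset":[1,0,19],"rotation":[0,0,0]},{"gripper":-0.2,"offset":[1,0,19],"rotation":[0,0,0]},{"gripper":0.2,"offset":[1,0,19],"rotation":[0,0,0]},{"gripper":0.5,"offset":[1,0,19],"rotation":[0,0,0]},{"gripper":0.5,"offset":[1,0,19],"rotation":[0,0,0]},{"gripper":0.5,"offset":[1,0,19],"rotation":[0,0,0]}]' 40
```

```text
t: 7.55
tool_pos: [0.5309, 0.3728, -0.0153]
tool_rot: [-2.651, -1.681, -0.013]
contact_force: [-9.4, 0.3, 28.3]
opening: 0.0374
grip_force: 55.7
```

```bash
python3 -m handwheel '[{"gripper":1,"offset":[0,0,-6],"rotation":[0,0,0]},{"gripper":1,"offset":[0,0,-8],"rotation":[0,0,0]},{"gripper":1,"offset":[0,0,-8],"rotation":[0,0,0]},{"gripper":1,"offset":[0,0,-8],"rotation":[0,0,0]},{"gripper":1,"offset":[0,0,-20],"rotation":[0,0,0]},{"gripper":1,"offset":[0,0,-35],"rotation":[0,0,0]},{"gripper":1,"offset":[0,0,-50],"rotation":[0,0,0]},{"gripper":1,"offset":[0,0,-50],"rotation":[0,0,0]}]' 45
python3 - <<'E'
from h import *
d=grab('wrist','w5');grab('side','side5');grab('scene','scene5')
ob=ctrl.get_obs();print(ob['tool_pos'],ob['contact_force'],ob['opening'])
im=d['image'];hsv=cv2.cvtColor(im,cv2.COLOR_RGB2HSV)
m=((hsv[...,2]<190)&(hsv[...,2]>100)&(hsv[...,1]<60)).astype(np.uint8);m[:200]=0;m[:, :260]=0;m[:,380:]=0
n,l,st,ce=cv2.connectedComponentsWithStats(m);print([(st[i].tolist(),ce[i].round(1).tolist()) for i in range(1,n) if st[i,4]>60])
E
```

```text
t: 8.55
tool_pos: [0.5291, 0.3696, 0.029]
tool_rot: [2.652, 1.683, 0.006]
contact_force: [0.5, 0.3, -1.2]
opening: 0.0372
grip_force: 55.1
[0.52731165 0.36873034 0.02629273] [-1.03479344 -0.69304809 -1.28970469] 0.03765524521985659
[([260, 229, 21, 32, 322], [269.9, 244.7]), ([358, 229, 22, 39, 314], [368.6, 245.2]), ([279, 230, 81, 90, 5901], [319.3, 274.7])]
```

The wheel is held (opening 37.5 mm, load 1.3 N). The hub width in the image puts the underside about 17 mm above the TCP frame. Next I carry it towards the counter, stopping where the wrist camera sees the spindle.

```bash
python3 -m handwheel '[{"gripper":1,"offset":[0,0,-40],"rotation":[0,0,0]},{"gripper":1,"offset":[-10,5,-80],"rotation":[0,0,0]},{"gripper":1,"offset":[-40,20,-104],"rotation":[0,0,0]},{"gripper":1,"offset":[-85,41,-104],"rotation":[0,0,0]},{"gripper":1,"offset":[-135,66,-104],"rotation":[0,0,0]},{"gripper":1,"offset":[-185,90,-104],"rotation":[0,0,0]},{"gripper":1,"offset":[-235,115,-104],"rotation":[0,0,0]},{"gripper":1,"offset":[-280,137,-104],"rotation":[0,0,0]}]' 45
python3 -m handwheel '[{"gripper":1,"offset":[-45,22,0],"rotation":[0,0,0]},{"gripper":1,"offset":[-90,44,0],"rotation":[0,0,0]},{"gripper":1,"offset":[-135,66,0],"rotation":[0,0,0]},{"gripper":1,"offset":[-175,85,0],"rotation":[0,0,0]},{"gripper":1,"offset":[-206,101,0],"rotation":[0,0,0]},{"gripper":1,"offset":[-226,110,0],"rotation":[0,0,0]},{"gripper":1,"offset":[-226,110,0],"rotation":[0,0,0]},{"gripper":1,"offset":[-226,110,0],"rotation":[0,0,0]}]' 45
python3 - <<'E'
from h import *
d=grab('wrist','w6');ob=ctrl.get_obs();print(ob['tool_pos'],ob['opening'])
print(proj(d,[(.573,-.113,.083),(.573,-.113,.066)]))
E
```

```text
t: 9.7
tool_pos: [0.5316, 0.0553, 0.1298]
tool_rot: [-2.653, -1.682, 0.002]
contact_force: [0.9, -1.3, -1.5]
opening: 0.0373
grip_force: 55.3
t: 10.7
tool_pos: [0.5354, -0.1931, 0.1302]
tool_rot: [-2.651, -1.683, 0.0]
contact_force: [-0.2, 0.5, -0.8]
opening: 0.0375
grip_force: 55.3
[ 0.53552841 -0.19295384  0.13032356] 0.037220527719802804
[[318.82726426  88.74755774]
 [318.9025618   91.19932126]]
```

View pics/w6.png

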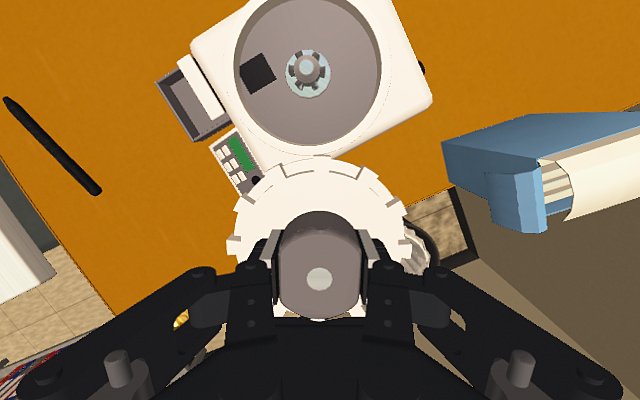

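The picture shows the bowl centred near (307,70) with the spindle nose at about (307,66) and dark tooth marks round it. The held wheel's hub dot is at (319,279). I'll measure the axis and tooth angles numerically.

Run:
```python
from h import *
d=load('w6');im=d['image'];g=cv2.cvtColor(im,cv2.COLOR_RGB2GRAY);ob=ctrl.get_obs()
print('nose',plane(d,[(307,67)],.083).round(4))
print('rows'); 
for r in range(44,102,3): print(r,g[r,280:338:3].tolist())
# bowl inner edge: ring of grey floor -> white rim
hsv=cv2.cvtColor(im,cv2.COLOR_RGB2HSV)
m=((g<205)).astype(np.uint8);w=np.zeros_like(m);cv2.circle(w,(307,72),86,1,-1);m*=w
n,l,st,ce=cv2.connectedComponentsWithStats(m);k=1+st[1:,4].argmax();ct=max(cv2.findContours((l==k).astype(np.uint8),0,1)[0],key=cv2.contourArea).reshape(-1,2)
h=cv2.convexHull(ct).reshape(-1,2);h=h[h[:,1]>3];P=plane(d,h,.066)[:,:2]
A=np.c_[2*P,np.ones(len(P))];s=np.linalg.lstsq(A,(P**2).sum(1),rcond=None)[0];print('rim',s[:2],'r',np.sqrt(s[2]+s[:2]@s[:2]))
M=R.from_rotvec(ob['tool_rot']).as_matrix()
o,v=ray(d,[(319,279)]);t=(M.T@(o-ob['tool_pos']));q=M.T@v[0];print('hub dot in tool',(t+q*(-.0573-t[2])/q[2]).round(4))
```

```text
nose [[ 0.5716 -0.0958  0.083 ]]
rows
44 [149, 149, 150, 149, 151, 152, 151, 152, 153, 153, 154, 153, 153, 154, 153, 154, 154, 154, 152, 154]
47 [148, 147, 150, 149, 150, 153, 152, 150, 151, 153, 153, 155, 152, 152, 155, 153, 152, 153, 153, 151]
50 [149, 147, 149, 149, 150, 151, 152, 144, 190, 202, 202, 150, 156, 153, 153, 155, 154, 154, 151, 150]
53 [148, 150, 149, 151, 149, 117, 95, 84, 209, 201, 201, 115, 104, 200, 150, 154, 151, 151, 150, 151]
56 [148, 148, 148, 149, 196, 184, 82, 149, 164, 167, 168, 144, 81, 120, 195, 148, 151, 152, 152, 152]
59 [147, 148, 148, 156, 200, 210, 163, 161, 181, 182, 161, 161, 131, 165, 198, 189, 151, 153, 150, 151]
62 [149, 148, 144, 208, 205, 153, 152, 198, 196, 201, 203, 154, 156, 212, 198, 199, 145, 151, 150, 151]
65 [147, 147, 138, 100, 161, 144, 144, 197, 195, 199, 197, 169, 146, 159, 214, 193, 183, 151, 151, 150]
68 [144, 146, 201, 77, 95, 141, 139, 198, 198, 194, 197, 162, 136, 128, 91, 162, 207, 148, 149, 150]
71 [146, 146, 211, 65, 75, 136, 127, 205, 192, 200, 201, 126, 127, 119, 82, 167, 204, 122, 149, 147]
74 [146, 146, 208, 130, 77, 126,
[... 387 characters left out ...]
45, 136, 191, 203, 74, 175, 165, 118, 144, 77, 87, 192, 203, 210, 146, 147, 147, 147]
89 [144, 144, 147, 146, 202, 195, 196, 120, 196, 197, 203, 134, 141, 204, 200, 128, 147, 145, 147, 147]
92 [145, 144, 144, 145, 138, 182, 195, 192, 197, 199, 194, 200, 202, 199, 111, 148, 146, 145, 147, 146]
95 [144, 145, 144, 146, 145, 146, 134, 199, 200, 197, 201, 202, 167, 112, 147, 146, 146, 146, 146, 146]
98 [142, 142, 144, 144, 144, 145, 145, 149, 136, 112, 115, 150, 147, 145, 145, 146, 145, 144, 145, 145]
101 [143, 142, 143, 144, 145, 143, 144, 144, 145, 144, 145, 147, 146, 145, 142, 144, 144, 144, 145, 145]
rim [ 0.57099715 -0.09513318] r 0.05807461042914178
hub dot in tool [-0.0043  0.0003 -0.0573]
```

Run:
```python
from h import *
d=load('w6');g=cv2.cvtColor(d['image'],cv2.COLOR_RGB2GRAY).astype(np.float32)
ax=np.array([.5712,-.0954])
for z,rs in((.074,(11,12,13)),(.0545,(15,))):
  for r in rs:
    a=np.radians(np.arange(0,360,6));P=np.c_[ax[0]+r/1e3*np.cos(a),ax[1]+r/1e3*np.sin(a),np.full(60,z)];u=proj(d,P).astype(np.float32)
    v=cv2.remap(g,u[:,:1],u[:,1:],1)[:,0]
    print(z,r);print(v.round().astype(int).reshape(6,10))
    f=np.exp(-6j*a);c=(v*f).sum()/60;print('max brightness angle mod60',np.degrees(-np.angle(c)/6)%60,'amp',abs(c).round(1))
print(proj(d,[(*ax,.083),(*ax,.074),(*ax,.054)]).round(1))
u,v=np.meshgrid(np.arange(301,315),np.arange(60,76));m=g[60:76,301:315]>185;print('nose c',u[m].mean(),v[m].mean())
hsv=g[262:298,300:340];m=hsv>175;vv,uu=np.nonzero(m);print('dot',uu.mean()+300,vv.mean()+262,m.sum())
```

```text
0.074 11
[[204 200 131  77  75  81  93 102 194 197]
 [197 202 204 209  97  89  94  86 106 198]
 [182 195 199 185 104  99  87  72  80  72]
 [114 213 189 176  89  83  72 100  82  72]
 [ 71  70  72  76  78  84 104 112  88 114]
 [133 109  79  80  79  82  90 108 199 208]]
max brightness angle mod60 3.2991061797030814 amp 19.4
0.074 12
[[199 204 179  99  77  90  99 118 195 199]
 [199 197 202 211 106  90  92  81 122 206]
 [203 201 207 208 101  94  84  78  77  71]
 [145 207 204 180  88  80  75 136  85 124]
 [118 105 105  98  78  87 122 163 183 204]
 [206 139  76  81  80  78  84 107 209 203]]
max brightness angle mod60 1.942729548220469 amp 24.3
0.074 13
[[199 199 201 149  72 101  99 147 200 199]
 [202 202 198 208  90  88  94  79 157 204]
 [203 199 205 205 105  86  77  73  70  89]
 [188 200 197 179  82  71  78 163  81 190]
 [213 214 214 172  74  89 141 186 208 207]
 [201 186  69  82  87  84  87 108 207 198]]
max brightness angle mod60 2.2018685826594466 amp 29.7
0.0545 15
[[200 199 198 199 193  91  79  90  88 182]
 [195 196 199 198 111 106  98 116 204 202]
 [206 215 102  91  79  72  83 196 199 192]
 [196 198 200 200 198 196 187 200 196 197]
 [199 196 194 198 205 200 196 204 198 203]
 [204 201 200 202 200 201 212 213 193 172]]
max brightness angle mod60 2.337341271258524 amp 13.2
[[306.2  66.7]
 [306.8  69. ]
 [307.9  73.4]]
nose c 306.2244897959184 66.45578231292517
dot 318.99767981438515 278.5475638051044 431
```

The axis is confirmed at (0.5712, −0.0954): the rim fit gives r = 58.07 mm and the nose agrees. Spindle teeth are at about 31° mod 60. The wheel's axis sits at tool x = −4.5 mm, so I want tool x heading about 91° over the spindle.

```bash
python3 -m handwheel '[{"gripper":1,"offset":[25,-3,0],"rotation":[0,0,-0.1]},{"gripper":1,"offset":[55,-6,0],"rotation":[0,0,-0.2]},{"gripper":1,"offset":[85,-9,0],"rotation":[0,0,-0.32]},{"gripper":1,"offset":[108,-11,0],"rotation":[0,0,-0.457]},{"gripper":1,"offset":[108,-11,15],"rotation":[0,0,-0.457]},{"gripper":1,"offset":[108,-11,35],"rotation":[0,0,-0.457]},{"gripper":1,"offset":[108,-11,45],"rotation":[0,0,-0.457]},{"gripper":1,"offset":[108,-11,45],"rotation":[0,0,-0.457]}]' 45
python3 - <<'E'
from h import *
d=grab('wrist','w7');ob=ctrl.get_obs();print(ob['contact_force'],ob['opening'])
mv((.5711,-.0909),91,.057)
g=cv2.cvtColor(d['image'],cv2.COLOR_RGB2GRAY)
m=(g[255:305,295:345]>175).astype(np.uint8);n,l,st,ce=cv2.connectedComponentsWithStats(m);print([(st[i,4],(ce[i]+[295,255]).round(1)) for i in range(1,n) if 200<st[i,4]<800])
E
```

```text
t: 11.75
tool_pos: [0.5702, -0.0919, 0.0835]
tool_rot: [-2.202, -2.237, 0.003]
contact_force: [0.7, 0.7, -0.7]
opening: 0.0375
grip_force: 55.4
[ 0.40320729  0.36314234 -0.59401738] 0.03780508463504889
offset [ 1.2  0.1 27.8] rot [-0.0014 -0.0004 -0.0016] cur yawx 90.91 p [ 0.5711 -0.0921  0.0848]
[(np.int32(434), array([319.1, 278.5]))]
```

```bash
python3 -m handwheel '[{"gripper":1,"offset":[1,0,8],"rotation":[0,0,0]},{"gripper":1,"offset":[1,0,16],"rotation":[0,0,0]},{"gripper":1,"offset":[1,0,22],"rotation":[0,0,0]},{"gripper":1,"offset":[1,0,26],"rotation":[0,0,0]},{"gripper":1,"offset":[1,0,28],"rotation":[0,0,0]},{"gripper":1,"offset":[1,0,30],"rotation":[0,0,0]},{"gripper":1,"offset":[1,0,30],"rotation":[0,0,0]},{"gripper":1,"offset":[1,0,30],"rotation":[0,0,0]}]' 45
python3 - <<'E'
from h import *
ob=ctrl.get_obs();print(ob['tool_pos'],ob['contact_force'],ob['wrist_torque'],ob['opening'])
E
```

```text
t: 12.8
tool_pos: [0.5715, -0.091, 0.0556]
tool_rot: [2.202, 2.24, -0.001]
contact_force: [-1.1, -1.5, -3.1]
opening: 0.0374
grip_force: 55.1
[ 0.571531   -0.09099019  0.05558123] [-1.13365519 -1.54399375 -3.06237173] [-0.30849964  0.11631945  0.0855192 ] 0.03741220886656583
```

```bash
python3 -m handwheel '[{"gripper":1,"offset":[0,0,2],"rotation":[0,0,0]},{"gripper":1,"offset":[0,0,3],"rotation":[0,0,0.06]},{"gripper":1,"offset":[0,0,3],"rotation":[0,0,0.12]},{"gripper":1,"offset":[0,0,4],"rotation":[0,0,0.0]},{"gripper":1,"offset":[0,0,4],"rotation":[0,0,-0.12]},{"gripper":1,"offset":[0,0,4],"rotation":[0,0,0]},{"gripper":1,"offset":[0,0,4],"rotation":[0,0,0]},{"gripper":1,"offset":[0,0,4],"rotation":[0,0,0]}]' 45
python3 - <<'E'
from h import *
ob=ctrl.get_obs();print(ob['tool_pos'],ob['contact_force'],ob['wrist_torque'],ob['opening'])
E
```

```text
t: 13.8
tool_pos: [0.5716, -0.091, 0.0517]
tool_rot: [2.201, 2.242, -0.001]
contact_force: [-1.6, -3.6, 0.1]
opening: 0.0373
grip_force: 55.4
[ 0.5715591  -0.09099088  0.0516747 ] [-1.64175039 -3.61166987  0.11239793] [-0.50785642  0.39124926  0.05451152] 0.03726904281745427
```

```bash
python3 -m handwheel '[{"gripper":1,"offset":[-0.8,-0.4,1],"rotation":[0,0,0]},{"gripper":1,"offset":[-0.8,-0.4,2],"rotation":[0,0,0.04]},{"gripper":1,"offset":[-0.8,-0.4,3],"rotation":[0,0,0]},{"gripper":1,"offset":[-0.8,-0.4,4],"rotation":[0,0,-0.04]},{"gripper":1,"offset":[-0.8,-0.4,5],"rotation":[0,0,0]},{"gripper":1,"offset":[-0.8,-0.4,6],"rotation":[0,0,0]},{"gripper":1,"offset":[-0.8,-0.4,6],"rotation":[0,0,0]},{"gripper":1,"offset":[-0.8,-0.4,6],"rotation":[0,0,0]}]' 45
python3 - <<'E'
from h import *
ob=ctrl.get_obs();print(ob['tool_pos'],ob['contact_force'],ob['wrist_torque'],ob['opening'])
E
```

```text
t: 14.8
tool_pos: [0.5713, -0.0913, 0.0456]
tool_rot: [-2.202, -2.241, -0.001]
contact_force: [0.1, 0.2, -1.0]
opening: 0.0379
grip_force: 55.3
[ 0.57134243 -0.09131996  0.04555723] [ 0.12781111  0.17174756 -0.9713265 ] [ 0.05062284 -0.02263038  0.03937795] 0.03789354606066754
```

Meshed and sliding freely. Now down to the shoulder.

```bash
python3 -m handwheel '[{"gripper":1,"offset":[0,0,2],"rotation":[0,0,0]},{"gripper":1,"offset":[0,0,4],"rotation":[0,0,0.02]},{"gripper":1,"offset":[0,0,6],"rotation":[0,0,0]},{"gripper":1,"offset":[0,0,8],"rotation":[0,0,-0.02]},{"gripper":1,"offset":[0,0,9],"rotation":[0,0,0]},{"gripper":1,"offset":[0,0,10],"rotation":[0,0,0]},{"gripper":1,"offset":[0,0,11],"rotation":[0,0,0]},{"gripper":1,"offset":[0,0,11],"rotation":[0,0,0]}]' 45
python3 - <<'E'
from h import *
ob=ctrl.get_obs();print(ob['tool_pos'],ob['contact_force'],ob['wrist_torque'],ob['opening'])
E
```

```text
t: 15.8
tool_pos: [0.5718, -0.0916, 0.0371]
tool_rot: [2.203, 2.24, 0.0]
contact_force: [-5.4, 1.4, 12.4]
opening: 0.0372
grip_force: 58.3
[ 0.57177074 -0.09164304  0.03712022] [-5.38239957  1.40802304 12.44885874] [0.37406669 1.12898402 0.06320578] 0.037239874559565726
```

Home: TCP at 37.1 mm against 36.7 predicted, with 12 N on the shoulder. Release and rise.

```bash
python3 -m handwheel '[{"gripper":1,"offset":[0,0,-2],"rotation":[0,0,0]},{"gripper":1,"offset":[0,0,-2.5],"rotation":[0,0,0]},{"gripper":0,"offset":[0,0,-2.5],"rotation":[0,0,0]},{"gripper":-0.4,"offset":[0,0,-2.5],"rotation":[0,0,0]},{"gripper":-0.4,"offset":[0,0,-10],"rotation":[0,0,0]},{"gripper":-1,"offset":[0,0,-40],"rotation":[0,0,0]},{"gripper":-1,"offset":[0,0,-80],"rotation":[0,0,0]},{"gripper":-1,"offset":[-40,0,-110],"rotation":[0,0,0]}]' 45
python3 - <<'E'
from h import *
d=grab('wrist','w8');ob=ctrl.get_obs();p=ob['tool_pos'];print(p,ob['contact_force'],ob['opening'])
ax=np.array([.5712,-.0954])
print('pred hub top home/teeth',proj(d,[(*ax,.094),(*ax,.114)]).round(1))
g=cv2.cvtColor(d['image'],cv2.COLOR_RGB2GRAY)
hs=cv2.cvtColor(d['image'],cv2.COLOR_RGB2HSV)
u,v=proj(d,[(*ax,.094)])[0].astype(int)
m=(g<175).astype(np.uint8);w=np.zeros_like(m);cv2.circle(w,(int(u),int(v)),45,1,-1);m*=w
n,l,st,ce=cv2.connectedComponentsWithStats(m);print([(st[i].tolist(),ce[i].round(1).tolist()) for i in range(1,n) if st[i,4]>100])
for r in range(v-36,v+36,4):print(r,g[r,u-36:u+37:4].tolist())
E
```

```text
t: 16.8
tool_pos: [0.5727, -0.1304, 0.1471]
tool_rot: [2.197, 2.243, 0.002]
contact_force: [0.3, -0.5, 0.8]
opening: 0.0849
grip_force: 0.0
[ 0.57505815 -0.13682307  0.15222594] [ 0.99697056 -3.00708502  3.53603613] 0.08551476232906029
pred hub top home/teeth [[318.5 160.1]
 [318.5 163.8]]
[([295, 130, 48, 59, 2178], [318.6, 158.9])]
124 [244, 244, 245, 245, 245, 245, 245, 245, 245, 246, 246, 245, 245, 245, 246, 245, 246, 246, 245]
128 [245, 244, 244, 244, 245, 245, 245, 245, 247, 248, 247, 246, 246, 246, 245, 246, 246, 246, 246]
132 [244, 244, 244, 244, 245, 245, 254, 71, 92, 106, 96, 88, 252, 246, 245, 245, 245, 245, 245]
136 [244, 244, 244, 244, 245, 162, 128, 137, 137, 137, 137, 139, 136, 121, 247, 245, 245, 245, 245]
140 [244, 244, 244, 245, 168, 137, 136, 135, 136, 135, 137, 138, 137, 137, 90, 247, 245, 245, 245]
144 [244, 244, 244, 250, 137, 133, 135, 135, 136, 136, 136, 136, 135, 136, 137, 205, 244, 244, 244]
148 [244, 244, 243, 248, 136, 133, 134, 134, 132, 133, 135, 136, 136, 136, 136, 133, 244, 244, 244]
152 [243, 243, 244, 249, 135, 133, 133, 134, 134, 131, 133, 134, 134,
[... 328 characters left out ...]
3]
168 [243, 243, 243, 248, 134, 128, 132, 131, 129, 127, 127, 131, 131, 133, 126, 228, 244, 244, 243]
172 [243, 243, 243, 247, 132, 129, 129, 130, 130, 129, 130, 131, 130, 131, 128, 223, 243, 243, 243]
176 [243, 243, 243, 247, 131, 129, 128, 129, 131, 130, 129, 130, 131, 128, 126, 252, 243, 243, 243]
180 [243, 242, 243, 243, 247, 124, 128, 129, 129, 128, 130, 131, 130, 130, 151, 244, 243, 243, 243]
184 [242, 242, 243, 243, 243, 251, 77, 120, 121, 122, 124, 128, 88, 255, 243, 242, 243, 243, 243]
188 [243, 242, 242, 243, 243, 243, 243, 250, 253, 163, 249, 254, 243, 243, 243, 242, 243, 243, 243]
192 [212, 242, 243, 242, 242, 242, 242, 242, 243, 243, 243, 243, 243, 243, 243, 243, 243, 242, 250]
```

Hub dot is at (318.5,160), exactly the predicted home position. Next is the cover: fly to a viewing pose above its knob.

```bash
python3 -m handwheel '[{"gripper":-1,"offset":[20,-3,-30],"rotation":[0,0,0]},{"gripper":-1,"offset":[65,-12,-45],"rotation":[0,0,0]},{"gripper":-1,"offset":[115,-22,-45],"rotation":[0,0,0]},{"gripper":-1,"offset":[170,-32,-45],"rotation":[0,0,0]},{"gripper":-1,"offset":[225,-42,-45],"rotation":[0,0,0]},{"gripper":-1,"offset":[270,-50,-45],"rotation":[0,0,0]},{"gripper":-1,"offset":[297,-55,-45],"rotation":[0,0,0]},{"gripper":-1,"offset":[297,-55,-45],"rotation":[0,0,0]}]' 45
python3 - <<'E'
from h import *
ctrl.get_image('wrist');d=grab('wrist','w9');ob=ctrl.get_obs();print(ob['tool_pos'],ob['contact_force'])
g=cv2.cvtColor(d['image'],cv2.COLOR_RGB2GRAY)
q=proj(d,[(.512,.202,.076),(.512,.202,.048)]);print(q.round(1));u,v=q[0].astype(int)
m=(g<70).astype(np.uint8);m[v+40:]=0;m[:max(0,v-60)]=0
n,l,st,ce=cv2.connectedComponentsWithStats(m);print([(st[i].tolist(),ce[i].round(1).tolist()) for i in range(1,n) if st[i,4]>80])
for r in range(v-40,v+40,4):print(r,g[r,u-36:u+37,][::4].tolist())
mv((.512,.202),91,.076)
E
```

```text
t: 17.85
tool_pos: [0.5115, 0.1659, 0.19]
tool_rot: [2.199, 2.243, 0.001]
contact_force: [0.3, -0.5, 0.4]
opening: 0.0853
grip_force: 0.0
[0.51203182 0.16415291 0.18982072] [ 0.29848885 -0.35054705  0.63582359]
[[320.4 149.9]
 [320.3 147.4]]
[([308, 138, 24, 26, 491], [319.3, 150.6]), ([627, 141, 13, 48, 333], [635.0, 172.0])]
109 [231, 181, 232, 231, 231, 231, 231, 232, 232, 234, 234, 231, 235, 234, 234, 234, 237, 177, 243]
113 [181, 231, 231, 231, 230, 231, 232, 232, 231, 232, 234, 230, 234, 234, 234, 234, 234, 237, 179]
117 [230, 229, 230, 232, 232, 231, 231, 232, 232, 232, 232, 229, 233, 232, 233, 233, 233, 233, 236]
121 [230, 230, 230, 231, 224, 223, 230, 226, 232, 232, 232, 229, 232, 228, 227, 230, 232, 233, 233]
125 [221, 220, 218, 219, 217, 219, 222, 221, 218, 215, 206, 201, 204, 216, 220, 224, 226, 227, 224]
129 [230, 230, 230, 229, 222, 227, 230, 231, 231, 231, 231, 226, 229, 224, 233, 232, 232, 232, 232]
133 [229, 228, 230, 229, 223, 230, 229, 230, 229, 232, 230, 224, 222, 219, 233, 232, 231, 232, 232]
137 [228, 228, 229, 230, 229, 229, 230, 231, 255, 164, 242, 222, 230, 2
[... 594 characters left out ...]
29]
165 [227, 227, 229, 225, 219, 228, 228, 229, 234, 240, 230, 217, 203, 219, 228, 228, 228, 228, 228]
169 [226, 226, 228, 226, 227, 228, 228, 228, 229, 228, 228, 217, 228, 229, 227, 227, 227, 228, 229]
173 [229, 227, 227, 229, 227, 227, 227, 228, 228, 227, 228, 212, 228, 228, 228, 228, 228, 228, 197]
177 [196, 228, 227, 229, 226, 228, 228, 227, 227, 227, 228, 214, 228, 228, 227, 227, 228, 222, 181]
181 [208, 195, 230, 229, 227, 227, 227, 227, 227, 228, 228, 210, 227, 227, 227, 227, 199, 183, 233]
185 [232, 212, 198, 204, 226, 226, 226, 227, 227, 227, 226, 207, 227, 228, 231, 186, 188, 237, 213]
offset [ 37.9   0.6 113.8] rot [ 0.0004  0.0005 -0.0003] cur yawx 90.98 p [0.512  0.1642 0.1898]
```

```bash
python3 -m handwheel '[{"gripper":-1,"offset":[20,0,30],"rotation":[0,0,0]},{"gripper":-1,"offset":[37,0,70],"rotation":[0,0,0]},{"gripper":-1,"offset":[37,0,110],"rotation":[0,0,0]},{"gripper":-1,"offset":[37,0,140],"rotation":[0,0,0]},{"gripper":-1,"offset":[37,0,157],"rotation":[0,0,0]},{"gripper":-1,"offset":[37,0,162],"rotation":[0,0,0]},{"gripper":-1,"offset":[37,0,162],"rotation":[0,0,0]},{"gripper":-1,"offset":[37,0,162],"rotation":[0,0,0]}]' 45
python3 - <<'E'
from h import *
d=grab('wrist','w10');ob=ctrl.get_obs();print(ob['tool_pos'],ob['contact_force'])
mv((.5112,.2014),91,.028)
E
python3 -m handwheel '[{"gripper":-0.3,"offset":[0,0,0],"rotation":[0,0,0]},{"gripper":0.2,"offset":[0,0,0],"rotation":[0,0,0]},{"gripper":0.6,"offset":[0,0,0],"rotation":[0,0,0]},{"gripper":0.8,"offset":[0,0,0],"rotation":[0,0,0]},{"gripper":0.8,"offset":[0,0,0],"rotation":[0,0,0]},{"gripper":0.8,"offset":[0,0,0],"rotation":[0,0,0]},{"gripper":0.8,"offset":[0,0,0],"rotation":[0,0,0]},{"gripper":0.8,"offset":[0,0,0],"rotation":[0,0,0]}]' 45
```

```text
t: 18.95
tool_pos: [0.5126, 0.2017, 0.0292]
tool_rot: [2.202, 2.239, 0.004]
contact_force: [0.9, 0.6, -0.2]
opening: 0.0855
grip_force: 0.0
[0.5124049  0.20174874 0.02910035] [0.00409879 0.27836435 0.21672939]
offset [-0.3 -1.2  1.1] rot [ 0.0026 -0.0006 -0.0005] cur yawx 90.97 p [0.5124 0.2017 0.0291]
t: 20.0
tool_pos: [0.5115, 0.2016, 0.0279]
tool_rot: [2.202, 2.24, 0.001]
contact_force: [0.5, 0.9, 2.8]
opening: 0.0242
grip_force: 44.5
```

```bash
python3 -m handwheel '[{"gripper":1,"offset":[0,0,0],"rotation":[0,0,0]},{"gripper":1,"offset":[0,0,-3],"rotation":[0,0,0]},{"gripper":1,"offset":[0,0,-10],"rotation":[0,0,0]},{"gripper":1,"offset":[0,0,-30],"rotation":[0,0,0]},{"gripper":1,"offset":[0,0,-60],"rotation":[0,0,0]},{"gripper":1,"offset":[0,0,-100],"rotation":[0,0,0]},{"gripper":1,"offset":[0,0,-130],"rotation":[0,0,0]},{"gripper":1,"offset":[0,0,-130],"rotation":[0,0,0]}]' 60
python3 - <<'E'
from h import *
ctrl.get_image('side');d=grab('wrist','w11');grab('side','side11');ob=ctrl.get_obs();print(ob['tool_pos'],ob['contact_force'],ob['wrist_torque'],ob['opening'],ob['grip_force'])
M=R.from_rotvec(ob['tool_rot']).as_matrix();p=ob['tool_pos']
# cover lower edge ring visible: expected +x edge px, sides
for k in([.073,0,.026],[.05,.053,.026],[.05,-.053,.026],[0,0,-.048]):print(k,proj(d,[p+M@k]).round(1))
g=cv2.cvtColor(d['image'],cv2.COLOR_RGB2GRAY);print(g[60:200:2,320].tolist())
mv((.5712,-.0954),91,.158)
E
```

```text
t: 21.0
tool_pos: [0.5136, 0.2021, 0.1622]
tool_rot: [2.199, 2.237, 0.011]
contact_force: [0.5, -0.5, -1.1]
opening: 0.0242
grip_force: 59.0
[0.51033738 0.20124806 0.15625108] [ 0.46995404 -0.06650868 -1.47544285] [-0.03843401 -0.02140862 -0.08281145] 0.023704747913117476 58.97987376898527
[0.073, 0, 0.026] [[316.7 110.3]]
[0.05, 0.053, 0.026] [[391.6 144.3]]
[0.05, -0.053, 0.026] [[241.8 144.5]]
[0, 0, -0.048] [[316.4 258.4]]
[167, 167, 167, 166, 166, 168, 169, 169, 168, 171, 138, 162, 171, 171, 170, 171, 172, 171, 170, 171, 171, 171, 170, 169, 171, 143, 230, 238, 237, 237, 231, 234, 237, 236, 237, 193, 219, 221, 220, 231, 232, 231, 232, 231, 231, 231, 231, 232, 230, 207, 231, 231, 230, 231, 230, 230, 230, 230, 230, 230, 231, 230, 230, 230, 230, 229, 221, 232, 229, 229]
offset [-297.6   55.8   -1.7] rot [-0.0021  0.0005 -0.0005] cur yawx 90.97 p [0.5103 0.2012 0.1563]
```

The cover is held level: its front edge is at row 110 as predicted, and the load is 1.3 N. Move over the bowl.

```bash
python3 -m handwheel '[{"gripper":1,"offset":[-30,6,0],"rotation":[0,0,0]},{"gripper":1,"offset":[-75,14,0],"rotation":[0,0,0]},{"gripper":1,"offset":[-125,23,0],"rotation":[0,0,0]},{"gripper":1,"offset":[-175,33,0],"rotation":[0,0,0]},{"gripper":1,"offset":[-225,42,0],"rotation":[0,0,0]},{"gripper":1,"offset":[-265,50,0],"rotation":[0,0,0]},{"gripper":1,"offset":[-290,54,0],"rotation":[0,0,0]},{"gripper":1,"offset":[-298,55.5,0],"rotation":[0,0,0]}]' 60
python3 -m handwheel '[{"gripper":1,"offset":[0,0,10],"rotation":[0,0,0]},{"gripper":1,"offset":[0,0,20],"rotation":[0,0,0]},{"gripper":1,"offset":[0,0,25],"rotation":[0,0,0]},{"gripper":1,"offset":[0,0,28],"rotation":[0,0,0]},{"gripper":1,"offset":[0,0,28],"rotation":[0,0,0]},{"gripper":1,"offset":[0,0,28],"rotation":[0,0,0]},{"gripper":1,"offset":[0,0,28],"rotation":[0,0,0]},{"gripper":1,"offset":[0,0,28],"rotation":[0,0,0]}]' 60
python3 - <<'E'
from h import *
d=grab('wrist','w12');ob=ctrl.get_obs();p=ob['tool_pos'];M=R.from_rotvec(ob['tool_rot']).as_matrix();print(p,ob['contact_force'],ob['opening'])
mv((.5712,-.0954),91,.1)
g=cv2.cvtColor(d['image'],cv2.COLOR_RGB2GRAY)
a=np.radians(np.arange(-60,61,5));
# radial edge profile in plane of the cover's lower edge (tool z .026)
gx=cv2.magnitude(cv2.Sobel(g,cv2.CV_32F,1,0),cv2.Sobel(g,cv2.CV_32F,0,1))
pts=[]
for t in a:
    r=np.arange(.066,.081,.0005);P=np.array([p+M@[x*np.cos(t),x*np.sin(t),.026] for x in r]);u=proj(d,P).astype(np.float32)
    v=cv2.remap(gx,u[:,:1],u[:,1:],1)[:,0];i=v.argmax();pts.append((r[i]*np.cos(t),r[i]*np.sin(t)));print(int(np.degrees(t)),r[i].round(4),int(v[i]),end='; ')
P=np.array(pts);A=np.c_[2*P,np.ones(len(P))];s=np.linalg.lstsq(A,(P**2).sum(1),rcond=None)[0];print('\ncover c in tool',s[:2],np.sqrt(s[2]+s[:2]@s[:2]))
E
```

```text
t: 22.15
tool_pos: [0.5707, -0.0964, 0.1553]
tool_rot: [-2.202, -2.236, 0.003]
contact_force: [0.5, 0.9, -1.9]
opening: 0.0239
grip_force: 59.0
t: 23.15
tool_pos: [0.572, -0.0956, 0.1299]
tool_rot: [2.202, 2.24, 0.0]
contact_force: [0.2, 0.1, -1.0]
opening: 0.0237
grip_force: 59.0
[ 0.57191489 -0.09559276  0.12980066] [-0.21893903 -0.46925813 -1.91643745] 0.023891295066002873
offset [ 0.2 -0.7 29.8] rot [ 0.0003  0.0001 -0.0005] cur yawx 90.97 p [ 0.5719 -0.0956  0.1298]
-59 0.071 280; -55 0.0775 836; -50 0.0805 761; -45 0.0715 167; -40 0.0715 178; -35 0.0725 122; -29 0.0805 144; -25 0.0785 284; -20 0.076 321; -14 0.0745 297; -10 0.0715 232; -5 0.0715 377; 0 0.072 351; 5 0.0715 346; 10 0.0745 303; 14 0.076 288; 20 0.0785 287; 25 0.0805 156; 29 0.071 109; 35 0.071 107; 40 0.0725 112; 45 0.071 125; 50 0.0725 154; 55 0.0795 727; 59 0.0755 737; 
cover c in tool [ 0.00307793 -0.00044463] 0.07212187412523052
```

```bash
python3 -m handwheel '[{"gripper":1,"offset":[0.3,-0.7,10],"rotation":[0,0,0]},{"gripper":1,"offset":[0.3,-0.7,20],"rotation":[0,0,0]},{"gripper":1,"offset":[0.3,-0.7,28],"rotation":[0,0,0]},{"gripper":1,"offset":[0.3,-0.7,34],"rotation":[0,0,0]},{"gripper":1,"offset":[0.3,-0.7,39],"rotation":[0,0,0]},{"gripper":1,"offset":[0.3,-0.7,43],"rotation":[0,0,0]},{"gripper":1,"offset":[0.3,-0.7,44],"rotation":[0,0,0]},{"gripper":1,"offset":[0.3,-0.7,44],"rotation":[0,0,0]}]' 60
python3 - <<'E'
from h import *
ob=ctrl.get_obs();print(ob['tool_pos'],ob['contact_force'],ob['wrist_torque'],ob['opening'])
mv((.5712,-.0954),91,.082)
E
```

```text
t: 24.2
tool_pos: [0.5712, -0.0953, 0.0858]
tool_rot: [2.202, 2.24, 0.0]
contact_force: [1.0, 0.1, -1.4]
opening: 0.0239
grip_force: 59.0
[ 0.5712262  -0.09526073  0.08577086] [ 0.96142138  0.122298   -1.37052293] [-0.04021258  0.00066811 -0.04605769] 0.023945818031543636
offset [-0.1 -0.   3.8] rot [ 0.0002  0.0001 -0.0005] cur yawx 90.97 p [ 0.5712 -0.0953  0.0858]
```

Edge at about 60 mm with no contact, so the skirt is over the rim. Set it down the last few millimetres.

```bash
python3 -m handwheel '[{"gripper":1,"offset":[0,0,1],"rotation":[0,0,0]},{"gripper":1,"offset":[0,0,2],"rotation":[0,0,0]},{"gripper":1,"offset":[0,0,3],"rotation":[0,0,0]},{"gripper":1,"offset":[0,0,4],"rotation":[0,0,0]},{"gripper":1,"offset":[0,0,5],"rotation":[0,0,0]},{"gripper":1,"offset":[0,0,5.5],"rotation":[0,0,0]},{"gripper":1,"offset":[0,0,5.5],"rotation":[0,0,0]},{"gripper":1,"offset":[0,0,5.5],"rotation":[0,0,0]}]' 60
python3 - <<'E'
from h import *
ob=ctrl.get_obs();print(ob['tool_pos'],ob['contact_force'],ob['wrist_torque'],ob['opening'])
E
```

```text
t: 25.2
tool_pos: [0.5715, -0.0953, 0.0823]
tool_rot: [2.202, 2.24, 0.0]
contact_force: [-5.3, 2.2, 8.8]
opening: 0.0239
grip_force: 60.1
[ 0.57145855 -0.09530423  0.08231142] [-5.28301367  2.1545276   8.77669037] [0.24307828 0.9194615  0.00312169] 0.023939657378097105
```

Contact at 82.3 mm (82.0 expected), so it is seated. Relax, release, rise clear.

```bash
python3 -m handwheel '[{"gripper":1,"offset":[0,0,-1],"rotation":[0,0,0]},{"gripper":1,"offset":[0,0,-1.5],"rotation":[0,0,0]},{"gripper":0.2,"offset":[0,0,-1.5],"rotation":[0,0,0]},{"gripper":-0.4,"offset":[0,0,-1.5],"rotation":[0,0,0]},{"gripper":-1,"offset":[0,0,-1.5],"rotation":[0,0,0]},{"gripper":-1,"offset":[0,0,-20],"rotation":[0,0,0]},{"gripper":-1,"offset":[0,0,-60],"rotation":[0,0,0]},{"gripper":-1,"offset":[-40,0,-100],"rotation":[0,0,0]}]' 60
python3 -m handwheel '[{"gripper":-1,"offset":[0,0,0],"rotation":[0,0,0]},{"gripper":-1,"offset":[0,0,0],"rotation":[0,0,0]},{"gripper":-1,"offset":[0,0,0],"rotation":[0,0,0]},{"gripper":-1,"offset":[0,0,0],"rotation":[0,0,0]},{"gripper":-1,"offset":[0,0,0],"rotation":[0,0,0]},{"gripper":-1,"offset":[0,0,0],"rotation":[0,0,0]},{"gripper":-1,"offset":[0,0,0],"rotation":[0,0,0]},{"gripper":-1,"offset":[0,0,0],"rotation":[0,0,0]}]' 60
python3 - <<'E'
from h import *
d=grab('wrist','w13');p=ctrl.get_obs()['tool_pos'];print(p)
ax=(.5712,-.0954)
q=proj(d,[(*ax,.130),(*ax,.102)]);print('pred knob',q.round(1));u,v=q[0].astype(int)
g=cv2.cvtColor(d['image'],cv2.COLOR_RGB2GRAY);m=(g<70).astype(np.uint8);w=np.zeros_like(m);cv2.circle(w,(int(u),int(v)),40,1,-1)
m*=w;n,l,st,ce=cv2.connectedComponentsWithStats(m);print([(st[i].tolist(),ce[i].round(1).tolist()) for i in range(1,n) if st[i,4]>60])
k=1+st[1:,4].argmax();x,y,ww,hh,_=st[k]
print('knob x,y from bbox',plane(d,[(x+ww/2,y+hh-ww/2)],.130).round(4),'width mm at z.130',ww/K(d)[0,0]*((np.array([*ax,.13])-d['xyz'])@-att(d)[:,2])*1000)
for n_ in('side','scene'):
    s=grab(n_,n_+'13');q=proj(s,[(*ax,.130)])[0];u,v=q.astype(int);gs=cv2.cvtColor(s['image'],cv2.COLOR_RGB2GRAY)
    mm=(gs[v-18:v+25,u-14:u+15]<80).astype(np.uint8);nn,l,st,ce=cv2.connectedComponentsWithStats(mm)
    print(n_,'pred top',q.round(1),'pred base',proj(s,[(*ax,.102)])[0].round(1),[(st[i].tolist(),(st[i][:2]+[u-14,v-18]).tolist()) for i in range(1,nn) if st[i,4]>15])
E
```

```text
t: 26.2
tool_pos: [0.572, -0.134, 0.1824]
tool_rot: [2.198, 2.244, 0.001]
contact_force: [-0.3, -0.4, 0.3]
opening: 0.0855
grip_force: 0.0
t: 27.2
tool_pos: [0.5718, -0.1352, 0.1802]
tool_rot: [2.202, 2.24, 0.0]
contact_force: [-0.2, -0.7, 0.7]
opening: 0.0853
grip_force: 0.0
[ 0.57182909 -0.13527753  0.18016871]
pred knob [[319.6 154.6]
 [319.6 150.9]]
[([305, 138, 31, 34, 821], [319.7, 154.8])]
knob x,y from bbox [[ 0.5719 -0.0969  0.13  ]] width mm at z.130 24.377885603219422
side pred top [316.9 136.8] pred base [316.8 144.7] [([10, 17, 8, 11, 75], [312, 135])]
scene pred top [337.4 150.9] pred base [337.2 157. ] [([12, 19, 5, 7, 33], [335, 151])]
```

The knob top is where a level, seated cover puts it: (319.7,154.8) against (319.6,154.6) predicted, and the side view agrees. Handing in.

```bash
python3 -c "from station import ctrl;print(ctrl.finish_job())"
```

```text
the job is handed in; nothing more can be done
None
```

The wheel is meshed and home on the shoulder and the cover sits level on the bowl's rim, by wrist-camera position and contact height; handed in at about 27 s, after one missed first grasp that left the wheel where it lay.

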